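Free the hand press and seat the bush

TASK

Press the ratchet pawl of the hand press free by pushing its thumb tab down, then push the press's lever down by its handle until the flanged bush is fully home in the casting, and leave the lever down. Push with the fingertips only: grip and lift nothing, and leave the bearing, spare bush, spanner and oil can where they are.

Things in the scene. Friction and masses are not known exactly. Their poses are not given: they have to be found in the camera images.
- press: Blue bench hand press, fixed: bed plate 150x310x16 mm (x, y, z). Origin: centre of its underside; z up. y runs along the lever, ratchet end (-y) to handle end (+y). The mechanism lies on the line x=0; a blue side plate (12 mm thick, 164 high) stands at x=-24, y -110 to -10. An aluminium casting (114 wide; hub 54 wide, top z=82) is fixed on the bed at y=+30. Free space above tab and handle.
- lever_hinge (a point): Centre of the lever's hinge, axis along the press's x: y=-50, z=130 mm in the press frame, fixed. A toothed disc 98 mm in diameter turns with the lever on this axis; the pawl holds its teeth on the -y side.
- handle_top (a point): Middle of the upper face of the lever's flat black handle (36 mm wide, 85 long, 16 thick): 195 mm along the lever from the hinge, 18 above its centre line. Moves on a circle of 196 mm radius about the hinge: about 230 mm above the work surface with the lever up, 119 with the bush home. Push here.
- lever_arm (a joint): Lever angle, rad: 0 fully up (handle end 0.45 rad above level), grows downwards; starts 0 to 0.07, about 0.60 with the bush home. Stiff hinge: stays where left, 2 to 3 N at the handle moves it down. An engaged pawl blocks it at about 0.09. Its nose meets the bush at about 0.43; from there 8 to 12 N at the handle, then a hard stop when the bush is home.
- tab_top (a point): Middle of the upper face of the pawl's thumb tab, a flat steel plate 36 mm (x) by 34 mm (y), 6 mm thick, at the press's -y end: at x = 0, y = -180 mm, z = 100 mm in the press frame when the pawl is engaged. Pressed fully down it lies about 24 mm lower and 4 mm nearer -y.
- pawl (a joint): Pawl angle, rad. 0 = engaged in the teeth (start), grows as the thumb tab is pressed down; free of the teeth from 0.15; stop at 0.25. Its pin is stiff: 2 to 4 N on the tab moves it and it stays where it is left, no spring.
- bush_top (a point): Centre of the top of the brass bush that stands partly pressed into the casting, below the lever: collar 40 mm wide, 6 mm thick. Top at z = 99 to 102 mm at the start, 88 mm when home (collar seated on the hub).
- bush (a joint): How far the bush has gone in, m: starts at 0 to 0.003, 0.014 = fully home, collar on the hub. It takes 14 N straight down to move and has no spring.
- bearing: Loose steel ring bearing, 62 mm wide, 30 mm bore, 18 mm high, beside the press. Origin at the centre of its underside. To be left alone.
- spare_bush: Loose brass flanged bush, collar down: 40 mm wide, 36 mm high, beside the press. Origin at the centre of its underside. To be left alone.
- spanner: Loose steel spanner, 170 mm long, 8 mm thick, lying beside the press. Origin at the middle of its underside, x along it. To be left alone.
- oil_can: Loose grey can, 52 mm wide, 100 mm high, standing beside the press. Origin at the centre of its underside. To be left alone.

How it is judged:
By the outcome, as a careful person would: the job done as asked, in the order asked, and still so for the second after the job is handed in, with the robot touching nothing.
It also fails if it takes over 45 s, if anything falls off the work surface, if the arm or the gripper's body presses on something with over 40 N, if the wrist force passes 120 N, or if a joint passes its speed limit or range.

ROBOT

A 6-joint arm with a two-finger parallel gripper is mounted at the origin on the work surface. World frame = base frame: x ahead of the robot, y to its left, z up, the work surface at z = 0. Lengths are in m, angles in rad, forces in N, time in s.
With the tool pointing down it reaches from about 0.3 to 0.85 m from the base axis. Payload 5.4 kg.
Tool frame: the origin (TCP) lies at the very end of the fingers, on their centre line; the grasp point (between the pads) lies 19 mm behind it (arm.tcp_to_grasp is the distance from the TCP to the grasp point, in m); x points along the fingers, y is the direction in which the jaws open and shut, and the axes are right-handed (so a half turn about x gives the same grasp; the last joint's range is limited). The gripper opens to 85 mm and grips with 20 to 120 N. Pads are 22 mm wide; open, the fingers measure 114 mm over their backs; the gripper's body (76 mm by 85 mm) begins 54 mm behind the grasp point. The pads swing forward as they close: fully open they stand 13 mm farther back than shut.
Start: joints at [-1.399, 0.158, 1.597, -0, 1.386, -0.21], TCP at [0.214, -0.534, 0.231] pointing down, gripper open.
Joint ranges: [-2.91, 2.91], [-0.94, 2.29], [0.18, 2.7], [-1.29, 4.43], [0.17, 2.64], [-3, 3]. Speed limits (rad/s): [2.57, 2.57, 3.14, 3.14, 3.14, 3.14].

INTERFACE

Orientations are given as a unit quaternion [x, y, z, w].
In Python, from bench import arm, eyes, silhouettes gives the robot as it stands. The module is installed in compiled form; this text tells all that it offers.
- The arm moves only by the shell command python3 -m crank 'ROWS'. ROWS is JSON, a list of rows, each a list of 7 numbers: the shift along the tool's x, y, z in m, then the turn, a rotation vector about the tool's x, y, z in rad, then the opening, from 0 (shut) to 1 (fully open). In form: [[tx, ty, tz, ax, ay, az, claw], ...]. A call has 1 to 12 rows; each row shifts and turns the pose as measured when the row begins, along the tool's axes as they then stand; what a row does not reach is not made up. A row lasts 1/10 s, in which the tool goes at most 50 mm and 8.59 degrees, less where a joint would pass 70% of its speed; a pose out of reach is approached as far as the arm can. A call is refused whole if a number of a shift passes 0.05 or a number of a turn 0.15, either way. A call with a gripper value outside its range is refused whole. The fingers move at their own pace and stop on an object; the grip force is fixed at half the most. Time passes only in rows, so rows that do not move let the fingers close. It gives the time, the measured TCP pose, the force and the opening at its end, in the units of the state.
- arm.sense(): the state, without advancing time (a new reading comes with each control period).
- eyes.grab_frame(name): name is "scene" or "top" or "wrist"; returns (picture, depth): 400x640x3 uint8, red, green, blue; 400x640 float32, m along the optical axis (not along the pixel's ray), 0 where there is no reading.
- eyes.camera_params(name): a dict with "intrinsics" (3x3 intrinsics, pixels), "eye" and "rotation" of the camera in the world; the wrist camera has in their place "mount" (4x4, takes a point from camera to tool coordinates, whose origin is the TCP and whose axes are the tool frame's). Camera axes: x right, y down, z forward; pixel columns grow to the right and rows downward; lengths in m; the calibration is good to about 2 mm. A picture is of the moment at which its call begins: read the wrist's pose just before it. camera_params takes no time and is no camera call.
- arm.sign_off(): hands the job in, once; it reports no verdict.
Trained networks look in the newest picture that a camera, given by its name, has taken for a name from the list of things; names that differ only in an ending like _2 or _b are one class to them, and where a whole thing is asked for, a point or a joint stands for the part that bears it (a point fixed in the world has none). Each returns a list of dicts, best first, with "conf" (0 to 1); they miss things now and then, are a little off and sometimes report something else, mostly with a low value. They report only what shows in the picture. A call takes as long as a camera call.
- silhouettes(thing, camera): "mask" (400x640 bool, what is visible of it) and "extent" ([centre column, centre row, width, height] in pixels, round what is visible of it).
The state is a dict: "t": time; "joint_positions": joint angles; "qvel": joint speeds; "effort": joint torques, N m; "ee_pos": TCP position; "tcp_rot": TCP orientation; "force": force on the tool from outside, world axes, zero at the start; "torque": the same for the moment, N m; "grip_width": opening from 0.0 (shut) to 1.0 (fully open).
Only numpy, scipy, OpenCV 4.12 (cv2) and the standard library are available. Lean on these libraries where they do the work, as an engineer would, in place of code of your own. Each camera call takes 0.05 s, during which the arm holds its last target.

## Working session

There is one attempt and no reset: what is moved stays moved. The work goes in short steps, Python scripts to look and compute and a shell command to move; the robot and the scene stay as the last step left them, time stands still between calls to the robot, and variables do not carry over. Pictures are saved under pics/ and viewed, and the job is handed in when it is done.

```bash
mkdir -p pics
cat > h.py <<'E'
from bench import arm, eyes, silhouettes
import numpy as np, cv2
from scipy.spatial.transform import Rotation as R
def cam(n):
    p=eyes.camera_params(n); K=np.array(p["intrinsics"])
    if "mount" in p:
        s=arm.sense(); M=np.array(p["mount"]); Rt=R.from_quat(s["tcp_rot"]).as_matrix()
        return K, Rt@M[:3,3]+np.array(s["ee_pos"]), Rt@M[:3,:3]
    return K,np.array(p["eye"]),np.array(p["rotation"])
def cloud(n,d,C=None):
    K,e,Rm=C or cam(n)
    v,u=np.mgrid[0:d.shape[0],0:d.shape[1]]
    P=np.stack([(u-K[0,2])/K[0,0]*d,(v-K[1,2])/K[1,1]*d,d],-1)
    return P@Rm.T+e
def save(n,im): cv2.imwrite("pics/"+n+".png",im[:,:,::-1])
E
python3 - <<'E'
from h import *
for n in("top","scene"):
    im,d=eyes.grab_frame(n); save(n+"0",im); np.savez("pics/"+n+"0.npz",im=im,d=d)
    W=cloud(n,d)
    print(n,cam(n)[1],cam(n)[2].round(2).tolist())
    for t in("press","tab_top","handle_top","bush_top","pawl","lever_arm"):
        for r in silhouettes(t,n)[:2]:
            m=r["mask"]&(d>0); print(t,round(r["conf"],2),np.round(r["extent"]),m.sum(),np.median(W[m],0).round(3) if m.any() else None)
s=arm.sense();print(s["t"],s["tcp_rot"],s["force"],R.from_quat(s["tcp_rot"]).as_matrix().round(3))
E
```

```text
Traceback (most recent call last):
  File "h.py", line 14, in cloud
    return P@Rm.T+e
           ~^~~~~
ValueError: matmul: Input operand 1 has a mismatch in its core dimension 0, with gufunc signature (n?,k),(k,m?)->(n?,m?) (size 4 is different from 3)
```

```bash
sed -i 's/np.array(p\["rotation"\])$/(R.from_quat(p["rotation"]).as_matrix() if np.size(p["rotation"])==4 else np.array(p["rotation"]))/' h.py
python3 - <<'E'
from h import *
for n in("top","scene"):
    im,d=eyes.grab_frame(n); save(n+"0",im); np.savez("pics/"+n+"0.npz",im=im,d=d)
    W=cloud(n,d)
    print(n,cam(n)[1],cam(n)[2].round(2).tolist())
    for t in("press","tab_top","handle_top","bush_top"):
        for r in silhouettes(t,n)[:2]:
            m=r["mask"]&(d>0); print(t,round(r["conf"],2),np.round(r["extent"]),m.sum(),np.median(W[m],0).round(3) if m.any() else None)
s=arm.sense();print(s["t"],s["tcp_rot"],s["force"],R.from_quat(s["tcp_rot"]).as_matrix().round(3))
E
```

```text
top [ 0.43413096 -0.01133998  0.85866223] [[0.11, -0.97, 0.21], [-0.99, -0.11, 0.02], [-0.0, -0.21, -0.98]]
press 0.87 [336. 261. 223. 117.] 13917 [ 0.491 -0.029  0.02 ]
tab_top 0.82 [422. 279.  53.  34.] 631 [ 0.477 -0.201  0.101]
handle_top 0.68 [309. 241. 169.  61.] 2652 [0.504 0.056 0.209]
handle_top 0.27 [391. 204.  85.  33.] 862 [ 0.614 -0.131  0.008]
bush_top 0.53 [319. 258.  20.  13.] 143 [ 0.49  -0.003  0.101]
scene [0.93484761 0.0326339  0.71250088] [[-0.14, 0.81, -0.57], [0.99, 0.12, -0.08], [0.0, -0.57, -0.82]]
press 0.81 [322. 208. 186. 113.] 11896 [ 0.509 -0.022  0.04 ]
tab_top 0.69 [258. 183.  57.  34.] 544 [ 0.482 -0.178  0.098]
tab_top 0.68 [262. 261.  79.  28.] 811 [ 0.615 -0.135  0.007]
handle_top 0.68 [345. 177. 144.  37.] 2744 [0.505 0.007 0.179]
handle_top 0.43 [258. 182.  55.  34.] 500 [ 0.482 -0.17   0.099]
bush_top 0.74 [335. 201.  22.  13.] 280 [ 0.504 -0.002  0.1  ]
0.55 [ 0.69427747  0.13416522 -0.6942501   0.13414654] [-0.62623383 -0.02705738 -0.03618691] [[ 0.     0.373 -0.928]
 [ 0.    -0.928 -0.373]
 [-1.    -0.    -0.   ]]
```

View pics/top0.png

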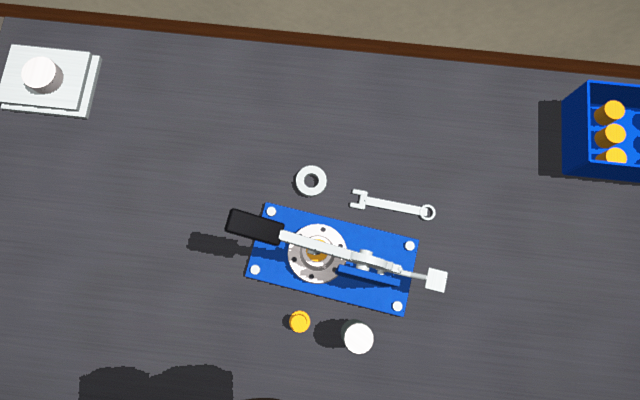

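View pics/scene0.png

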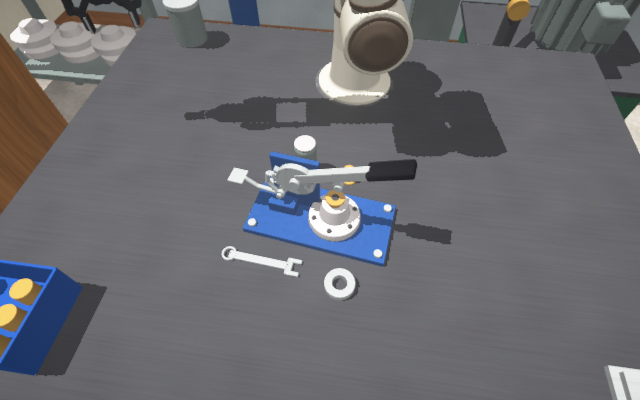

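Run:
```python
from h import *
for n in("top","scene"):
    z=np.load(f"pics/{n}0.npz"); im,d=z["im"].astype(int),z["d"]; W=cloud(n,d)
    reg=(abs(W[...,0]-.5)<.2)&(abs(W[...,1])<.3)&(d>0)
    blue=reg&(im[...,2]>im[...,0]+60)&(abs(W[...,2]-.016)<.008)
    r=cv2.minAreaRect(W[blue][:,:2].astype(np.float32)*1000); print(n,"bed",r,W[blue][:,2].mean())
    bt=reg&(im[...,2]>im[...,0]+60)&(W[...,2]>.155); print("plate",W[bt].mean(0) if bt.any() else 0)
    h=reg&(im.max(-1)<50)&(W[...,2]>.15); Hn=W[h]; print("handle",h.sum(),Hn.mean(0),Hn.min(0),Hn.max(0), cv2.minAreaRect(Hn[:,:2].astype(np.float32)*1000))
    t=reg&(im.min(-1)>150)&(abs(W[...,2]-.1)<.02)&(W[...,1]<-.15); T=W[t]; print("tab",t.sum(),T.mean(0),T.min(0),T.max(0), cv2.minAreaRect(T[:,:2].astype(np.float32)*1000))
```

```text
top bed ((498.1484069824219, -31.29119873046875), (310.6065673828125, 149.80548095703125), 82.23416900634766) 0.01720421985372006
plate [ 0.46736691 -0.07909306  0.16729037]
handle 667 [0.5120939  0.08471538 0.22130729] [0.49367346 0.05190385 0.20684419] [0.53649841 0.13329505 0.24174777] ((514.7380981445312, 93.09002685546875), (80.02537536621094, 36.094970703125), 82.41143035888672)
tab 530 [ 0.47469582 -0.20116982  0.09841003] [ 0.4543718  -0.22748171  0.08068984] [ 0.49281758 -0.15089731  0.10514781] ((476.4645080566406, -188.9564208984375), (76.23809051513672, 35.52006530761719), 82.52392578125)
scene bed ((497.4995422363281, -31.117279052734375), (309.720458984375, 151.89306640625), 82.60806274414062) 0.015939338862864583
plate [ 0.4665468  -0.08656951  0.16334984]
handle 318 [0.52760994 0.10477735 0.22438024] [0.50525214 0.05524006 0.19803097] [0.53658082 0.13401285 0.23976593] ((517.89453125, 94.731201171875), (77.01659393310547, 31.744625091552734), 84.95813751220703)
tab 307 [ 0.4753731  -0.19992455  0.09677367] [ 0.45296911 -0.22831986  0.08003802] [ 0.49308118 -0.15272742  0.10304469] ((475.83758544921875, -189.75631713867188), (75.19049072265625, 36.73152160644531), 81.32659149169922)
```

```bash
python3 -m crank '[[0,-0.0227,-0.0402,0,0,0,0],[0,-0.0227,-0.0402,0,0,0,0],[0,-0.0227,-0.0402,0,0,0,0],[0,-0.0227,-0.0402,0,0,0,0],[0,-0.0227,-0.0402,0,0,0,0],[0,-0.0227,-0.0402,0,0,0,0],[0,-0.0227,-0.0402,0,0,0,0],[0,-0.0227,-0.0402,0,0,0,0]]'; python3 -c "
from h import *
print(np.array(eyes.camera_params('wrist')['mount']).round(3),arm.sense()['joint_positions'])"
```

```text
t: 1.35
ee_pos: [0.4504, -0.2407, 0.2317]
tcp_rot: [0.695, 0.128, -0.695, 0.132]
force: [1.3, -0.6, -0.0]
grip_width: -0.001
[[ 0.001 -0.325  0.946 -0.144]
 [ 1.    -0.001 -0.001  0.001]
 [ 0.001  0.946  0.325 -0.083]
 [ 0.     0.     0.     1.   ]] [-0.72642275 -0.01336416  1.77749754 -0.00231174  1.37262483  0.47466455]
```

```bash
cat >> h.py <<'E'
PY=np.array([np.cos(np.radians(82.35)),np.sin(np.radians(82.35)),0]); PX=np.array([PY[1],-PY[0],0]); C0=np.array([.4978,-.0312,0])
def press(x,y,z): return C0+PX*x+PY*y+np.array([0,0,z])
def todo(tgt):
    s=arm.sense(); r=R.from_quat(s["tcp_rot"]); d=np.array(tgt)-s["ee_pos"]
    print("t",s["t"],"pos",np.round(s["ee_pos"],4),"F",np.round(s["force"],1),"tool shift",r.inv().apply(d).round(4),"axisx",r.as_matrix()[:,0].round(3))
E
python3 -c "
from h import *
todo(press(0,-.181,.15)); todo(press(0,-.181,.105))"
```

```text
t 1.35 pos [ 0.4504 -0.2407  0.2317] F [ 1.3 -0.6 -0. ] tool shift [ 0.0816 -0.0201 -0.0326] axisx [ 0.002 -0.005 -1.   ]
t 1.35 pos [ 0.4504 -0.2407  0.2317] F [ 1.3 -0.6 -0. ] tool shift [ 0.1266 -0.0203 -0.0326] axisx [ 0.002 -0.005 -1.   ]
```

```bash
python3 -m crank '[[0,-0.02,-0.0326,0,0,0,0],[0.04,0,0,0,0,0,0],[0.04,0,0,0,0,0,0],[0.03,0,0,0,0,0,0],[0,0,0,0,0,0,0]]'
python3 - <<'E'
from h import *
todo(press(0,-.181,.105)); todo(press(0,-.181,.1))
im,d=eyes.grab_frame("top"); save("top1",im)
im,d=eyes.grab_frame("scene"); save("sc1",cv2.resize(im[100:300,150:470],(800,500)))
E
```

```text
t: 1.85
ee_pos: [0.4804, -0.2041, 0.1215]
tcp_rot: [0.697, 0.131, -0.692, 0.137]
force: [-0.9, 1.4, -0.3]
grip_width: 0.0
t 1.85 pos [ 0.4804 -0.2041  0.1215] F [-0.9  1.4 -0.3] tool shift [0.0165 0.0033 0.0088] axisx [ 0.009 -0.008 -1.   ]
t 1.85 pos [ 0.4804 -0.2041  0.1215] F [-0.9  1.4 -0.3] tool shift [0.0215 0.0033 0.0088] axisx [ 0.009 -0.008 -1.   ]
```

View pics/sc1.png

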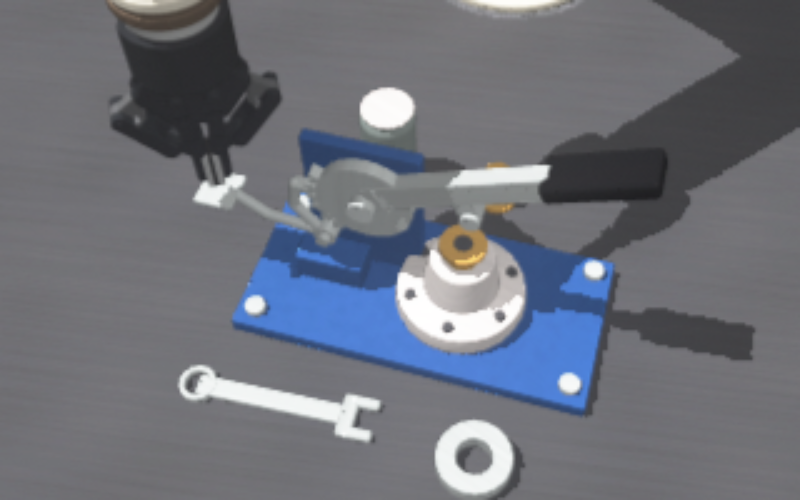

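The closed fingers hang over the tab at about (220,180) in the crop, and nothing else is near them. I'll correct the small offset, then go down.

```bash
python3 -m crank '[[0,0.0035,0.009,0,0,0,0],[0.01,0,0,0,0,0,0],[0.006,0,0,0,0,0,0],[0.005,0,0,0,0,0,0]]'; python3 -c "
from h import *
todo(press(0,-.181,.1))"
```

```text
t: 2.35
ee_pos: [0.4796, -0.2178, 0.1112]
tcp_rot: [0.702, 0.124, -0.687, 0.142]
force: [0.6, -0.1, 0.4]
grip_width: 0.001
t 2.35 pos [ 0.4796 -0.2178  0.1112] F [ 0.6 -0.1  0.4] tool shift [ 0.0108 -0.0092  0.003 ] axisx [ 0.027 -0.021 -0.999]
```

```bash
python3 -m crank '[[0,-0.009,0.003,0,-0.017,-0.03,0],[0,0,0,0,0,0,0],[0,0,0,0,0,0,0]]'; python3 -c "
from h import *
todo(press(0,-.181,.1))"
```

```text
t: 2.65
ee_pos: [0.4732, -0.2106, 0.11]
tcp_rot: [-0.694, -0.133, 0.695, -0.133]
force: [-0.3, 0.4, 0.1]
grip_width: -0.0
t 2.65 pos [ 0.4732 -0.2106  0.11  ] F [-0.3  0.4  0.1] tool shift [ 0.01    0.0002 -0.0005] axisx [-0.001  0.001 -1.   ]
```

Good: centred to within 1 mm. Now press down.

```bash
python3 -m crank '[[0.007,0,0,0,0,0,0],[0.006,0,0,0,0,0,0],[0.005,0,0,0,0,0,0],[0.005,0,0,0,0,0,0]]'; python3 -c "
from h import *
todo(press(0,-.183,.078))"
```

```text
t: 3.05
ee_pos: [0.4743, -0.2134, 0.0871]
tcp_rot: [0.695, 0.131, -0.694, 0.135]
force: [-2.0, -3.1, 3.6]
grip_width: 0.002
t 3.05 pos [ 0.4743 -0.2134  0.0871] F [-2.  -3.1  3.6] tool shift [ 0.0091 -0.0011  0.0005] axisx [ 0.002 -0.005 -1.   ]
```

```bash
python3 -m crank '[[0.005,0,0,0,0,0,0],[0.005,0,0,0,0,0,0],[0.004,0,0,0,0,0,0]]'; python3 -c "
from h import *
todo(press(0,-.183,.076))"
```

```text
t: 3.35
ee_pos: [0.4749, -0.2149, 0.0755]
tcp_rot: [0.695, 0.131, -0.694, 0.136]
force: [-14.8, 7.9, 45.2]
grip_width: 0.001
t 3.35 pos [ 0.4749 -0.2149  0.0755] F [-14.8   7.9  45.2] tool shift [-0.0005 -0.0027  0.0005] axisx [ 0.002 -0.007 -1.   ]
```

The pawl is at its stop (z 0.0755, force up to 45 N). I'll back off and check it stays there.

```bash
python3 -m crank '[[-0.01,0,0,0,0,0,0],[-0.04,0,0,0,0,0,0],[-0.05,0,0,0,0,0,0],[-0.05,0,0,0,0,0,0],[-0.05,0,0,0,0,0,0],[0,0,0,0,0,0,0]]'
python3 - <<'E'
from h import *
todo(press(0,.121,.265))
for n in("top","scene"):
    im,d=eyes.grab_frame(n); save(n+"2",im); W=cloud(n,d); i=im.astype(int)
    t=(i.min(-1)>150)&(W[...,2]>.05)&(W[...,2]<.12)&(d>0)&(W[...,1]<-.195)&(W[...,1]>-.24)&(abs(W[...,0]-.47)<.05)
    print(n,t.sum(),W[t].mean(0) if t.any() else 0)
E
```

```text
t: 3.95
ee_pos: [0.4742, -0.2088, 0.2779]
tcp_rot: [0.694, 0.136, -0.694, 0.131]
force: [0.1, -0.3, 0.4]
grip_width: 0.001
t 3.95 pos [ 0.4742 -0.2088  0.2779] F [ 0.1 -0.3  0.4] tool shift [ 0.0148 -0.2615 -0.1472] axisx [-0.001  0.007 -1.   ]
top 360 [ 0.47325286 -0.21239051  0.07767875]
scene 195 [ 0.47390827 -0.21215897  0.07647377]
```

View pics/scene2.png

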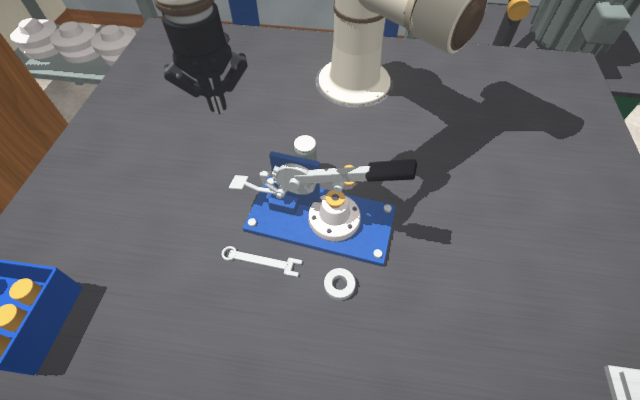

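The tab now sits at (238,182) px and measures z ≈ 0.077, so the pawl stayed down and should be free. Next, the handle.

```bash
python3 -m crank '[[0,-0.0327,-0.0184,0,0,0,0],[0,-0.0327,-0.0184,0,0,0,0],[0,-0.0327,-0.0184,0,0,0,0],[0,-0.0327,-0.0184,0,0,0,0],[0,-0.0327,-0.0184,0,0,0,0],[0,-0.0327,-0.0184,0,0,0,0],[0,-0.0327,-0.0184,0,0,0,0],[0,0,0,0,0,0,0],[0,0,0,0,0,0,0]]'; python3 -c "
from h import *
todo(press(0,.121,.26))"
```

```text
t: 4.95
ee_pos: [0.4972, 0.0684, 0.2496]
tcp_rot: [-0.679, -0.147, 0.709, -0.118]
force: [-0.6, -0.6, 0.0]
grip_width: 0.002
t 4.95 pos [0.4972 0.0684 0.2496] F [-0.6 -0.6  0. ] tool shift [-0.0105 -0.0132 -0.0227] axisx [-0.049  0.032 -0.998]
```

```bash
python3 -m crank '[[-0.01,-0.0132,-0.0227,0,0.033,0.048,0],[0,0,0,0,0,0,0],[0,0,0,0,0,0,0]]'
python3 - <<'E'
from h import *
todo(press(0,.121,.24))
im,d=eyes.grab_frame("scene"); save("sc3",cv2.resize(im[100:300,150:470],(800,500)))
im,d=eyes.grab_frame("top"); save("top3",im)
E
```

```text
t: 5.25
ee_pos: [0.5119, 0.087, 0.2541]
tcp_rot: [-0.692, -0.132, 0.698, -0.132]
force: [0.0, -0.1, -0.9]
grip_width: -0.003
t 5.25 pos [0.5119 0.087  0.2541] F [ 0.  -0.1 -0.9] tool shift [ 0.0141 -0.0009 -0.0027] axisx [-0.009 -0.001 -1.   ]
```

View pics/sc3.png

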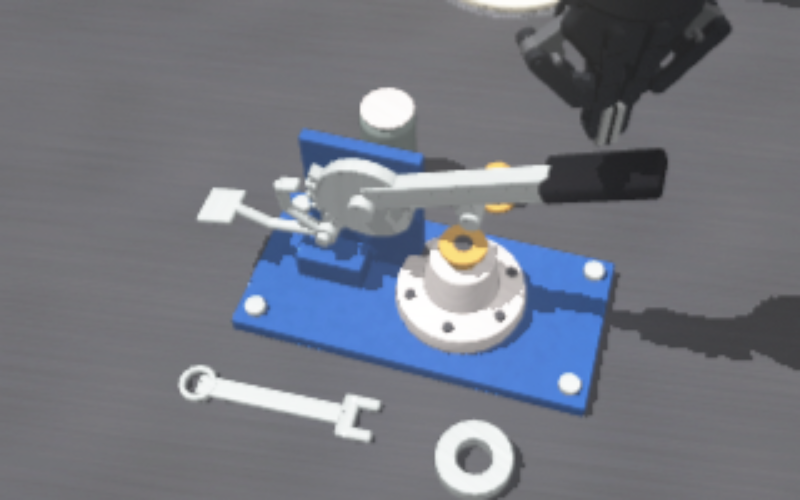

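Fingertips hang over the handle at (605,140) in the crop. I'll push down, following the handle's arc.

```bash
python3 -m crank '[[0.015,0,-0.002,0,0,0,0],[0.012,-0.002,-0.002,0,0,0,0],[0.01,-0.0045,-0.0025,0,0,0,0],[0.01,-0.004,-0.0022,0,0,0,0],[0.01,-0.003,-0.002,0,0,0,0]]'; python3 -c "
from h import *
todo(press(0,.136,.19))"
```

```text
t: 5.85
ee_pos: [0.5179, 0.1021, 0.1944]
tcp_rot: [-0.693, -0.13, 0.697, -0.13]
force: [-1.8, -1.0, 4.4]
grip_width: -0.002
t 5.85 pos [0.5179 0.1021 0.1944] F [-1.8 -1.   4.4] tool shift [ 0.0044 -0.0021  0.0013] axisx [-0.006  0.    -1.   ]
```

```bash
python3 -m crank '[[0.01,-0.0035,-0.001,0,0,0,0],[0.01,-0.0025,-0.001,0,0,0,0],[0.01,-0.0018,-0.001,0,0,0,0],[0.01,-0.001,-0.0005,0,0,0,0]]'; python3 -c "
from h import *
todo(press(0,.145,.152))"
```

```text
t: 6.25
ee_pos: [0.5188, 0.1117, 0.1513]
tcp_rot: [-0.694, -0.13, 0.696, -0.131]
force: [0.6, -0.7, 3.6]
grip_width: 0.001
t 6.25 pos [0.5188 0.1117 0.1513] F [ 0.6 -0.7  3.6] tool shift [-0.0007 -0.0013  0.0013] axisx [-0.003 -0.003 -1.   ]
```

```bash
python3 -m crank '[[0.007,-0.001,0.001,0,0,0,0],[0.007,0,0,0,0,0,0],[0.007,0,0,0,0,0,0],[0.006,0,0,0,0,0,0]]'; python3 -c "
from h import *
todo(press(0,.146,.119))"
```

```text
t: 6.65
ee_pos: [0.5188, 0.113, 0.1265]
tcp_rot: [-0.695, -0.13, 0.695, -0.131]
force: [-4.3, -2.6, 12.7]
grip_width: 0.004
t 6.65 pos [0.5188 0.113  0.1265] F [-4.3 -2.6 12.7] tool shift [ 0.0075 -0.0011  0.0013] axisx [-0.    -0.002 -1.   ]
```

```bash
python3 -m crank '[[0.006,0,0,0,0,0,0],[0.005,0,0,0,0,0,0]]'; python3 -m crank '[[0.004,0,0,0,0,0,0]]'
```

```text
t: 6.85
ee_pos: [0.519, 0.1126, 0.1177]
tcp_rot: [-0.694, -0.13, 0.695, -0.132]
force: [-10.1, -1.7, 31.3]
grip_width: -0.001
t: 6.95
ee_pos: [0.5191, 0.1125, 0.1171]
tcp_rot: [-0.694, -0.129, 0.696, -0.132]
force: [-16.2, -1.4, 39.6]
grip_width: -0.003
```

Hard stop: 40 N with barely any motion, at z 0.117 against the expected 0.119. I'll back off and check.

```bash
python3 -m crank '[[-0.005,0,0,0,0,0,0],[-0.03,0,0,0,0,0,0],[-0.05,0,0,0,0,0,0],[-0.05,0,0,0,0,0,0],[0,-0.04,0.02,0,0,0,0],[0,-0.04,0.02,0,0,0,0],[0,-0.04,0.02,0,0,0,0],[0,0,0,0,0,0,0],[0,0,0,0,0,0,0]]'
python3 - <<'E'
from h import *
s=arm.sense(); print(s["ee_pos"],s["force"])
for n in("top","scene"):
    im,d=eyes.grab_frame(n); save(n+"4",im); W=cloud(n,d); i=im.astype(int)
    reg=(d>0)&(abs(W[...,0]-.5)<.08)
    P=np.stack([(W-C0)@PX,(W-C0)@PY,W[...,2]],-1)
    b=(i[...,0]>i[...,2]+60)&(abs(P[...,0])<.03)&(abs(P[...,1]-.03)<.03)&(P[...,2]>.07)
    print(n,"brass",b.sum(),np.percentile(P[b][:,2],[10,50,90]).round(4) if b.any() else 0)
    h=(i.max(-1)<60)&(abs(P[...,0])<.018)&(abs(P[...,1]-.145)<.02)&(P[...,2]>.08)&(d>0)
    print("handle",h.sum(),P[h].mean(0).round(4) if h.any() else 0)
    t=(i.min(-1)>150)&(P[...,2]>.05)&(P[...,2]<.12)&(abs(P[...,1]+.184)<.014)&(abs(P[...,0])<.02)
    print("tab",t.sum(),P[t].mean(0).round(4) if t.any() else 0)
    if n=="scene": save("sc4z",cv2.resize(im[100:300,150:470],(800,500)))
E
```

```text
t: 7.85
ee_pos: [0.4117, 0.2079, 0.2509]
tcp_rot: [-0.689, -0.132, 0.701, -0.128]
force: [0.8, 0.2, -0.3]
grip_width: -0.003
[0.41168976 0.20788152 0.25090627] [ 0.7746131   0.20305837 -0.31374637]
top brass 136 [0.087  0.0887 0.0908]
handle 470 [-0.0005  0.1451  0.1191]
tab 305 [-0.0004 -0.184   0.0776]
scene brass 134 [0.0852 0.0873 0.0889]
handle 297 [0.0037 0.1473 0.116 ]
tab 161 [ 1.000e-04 -1.842e-01  7.600e-02]
```

View pics/sc4z.png

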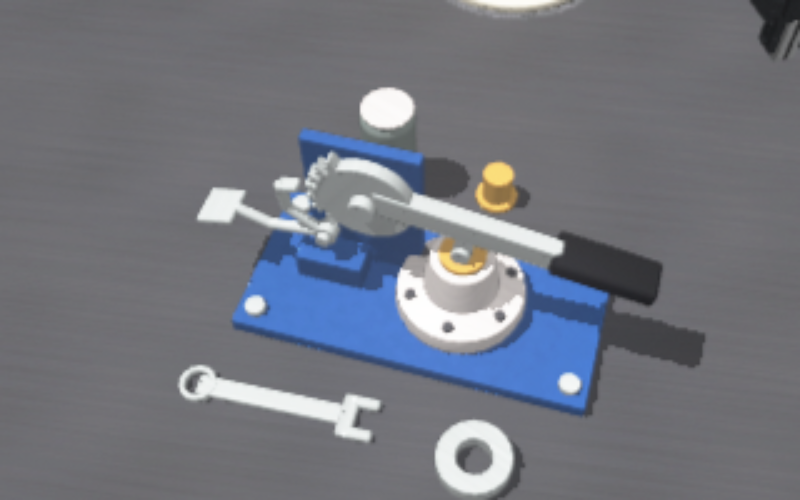

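View pics/top4.png

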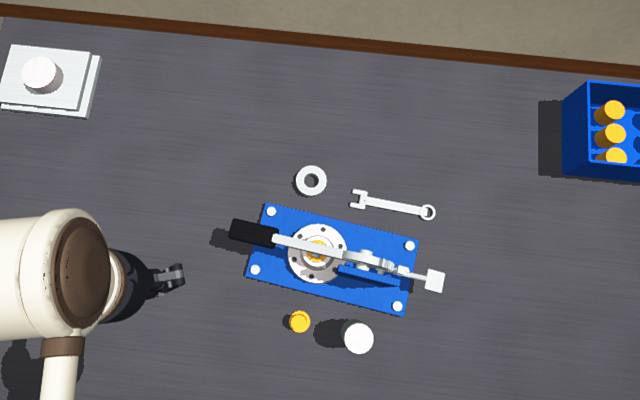

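The lever is down with its handle at (605,265) in the crop, and the bush collar sits on the hub at (462,258). The tab is still down, and the loose items are at their original pixels. The robot is clear, so I'm handing in.

```bash
python3 -c "
from bench import arm
print(arm.sign_off())"
```

```text
the job is handed in; nothing more can be done
None
```

The pawl is free, the bush is fully home and the lever is still down. I handed the job in after about 8 s of robot time.

- **Pawl:** I pushed the thumb tab down with closed fingertips until it hit its stop (45 N vertical, about 24 mm down). After I let go it stayed down, at z ≈ 0.077 m.
- **Lever and bush:** I pushed the handle down along its arc to the hard stop, with 40 N at the end. After I let go, the handle top measured 0.119 m (top camera) and 0.116 m (scene camera), against 0.119 expected. The bush top measured 0.0887 and 0.0873 m, against 0.088 for fully home.
- **Loose items:** The bearing, spare bush, spanner and oil can look unmoved in the before and after pictures.
- **At hand-in:** The robot was clear of everything.

The two cameras differ by up to 3 mm on the handle height and 1.4 mm on the bush. The calibration is good to about 2 mm. No check failed.

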